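# Stand up the rear half of a take-apart child's bicycle on the bench and hold it plumb

## Robot

A 7-joint arm with a two-finger parallel gripper is mounted at the origin on a cart in front of the work surface, level with it; the furniture and walls round the work are solid. World frame = base frame: x ahead of the robot, y to its left, z up, the work surface at z = 0. Lengths are in m, angles in rad, forces in N, time in s.
With the tool pointing down it reaches from about 0.35 to 0.9 m from the base axis. Payload 19.9 kg.
Tool frame: the origin (TCP) lies on the front face of the gripper's body, between the roots of the fingers; the fingertips stand 97 mm ahead of it and the grasp point (between the pads) lies 78 mm ahead of it; z points along the fingers, y is the line along which they close (so a half turn about z gives the same grasp; the last joint's range is limited). The gripper opens to 94 mm and grips with 3 to 60 N. Pads are 16 mm wide; open, the fingers measure 119 mm over their backs; the gripper's body (75 mm by 177 mm) begins 78 mm behind the grasp point.
Start: joints at [1.256, 0.417, -0.01, 1.614, 0.005, 1.111, -0.053], TCP at [0.168, -0.602, 0.303] pointing down, gripper open.
Joint ranges: [-2.81, 2.81], [-0.39, 2.02], [-1.27, 1.25], [0.06, 2.57], [-1.19, 4.33], [0.19, 2], [-2.82, 2.82]. Speed limits (rad/s): [1.89, 1.89, 2.39, 2.39, 3.01, 3.01, 3.01].

## Interface

Orientations are given as a unit quaternion [w, x, y, z].
In Python, from rig import ctrl gives the robot as it stands.
- The arm moves only by the tool play_rows, never from a script. Its argument "plan" is a list of rows, each an object with "delta_pos": the shift along the tool's x, y, z each as a share of 600 mm, from -1 to 1, a list of three; "turn": the turn about the tool's z as a share of 0.12 rad, from -1 to 1. A call has 1 to 10 rows; each row shifts and turns the commanded pose from where the row before left it, along the tool's axes as they then stand; what a row does not reach is not made up. A row lasts 1/12 s, in which the tool goes at most 41.7 mm and 7.16 degrees, less where a joint would pass 70% of its speed; a pose out of reach is approached as far as the arm can. A call with a number of a shift or a turn outside -1 to 1 is refused whole. A call with a gripper value outside its range is refused whole. "grip" is the opening, from 0 (shut) to 1 (fully open), set as the call begins (left out, the last holds). The fingers move at their own pace and stop on an object; the grip force is fixed at half the most. Time passes only in rows, so rows that do not move let the fingers close. It gives the time, the measured TCP pose, the force, the opening and the grip force at its end, in the units of the state.
- ctrl.observe(): the state, without advancing time (a new reading comes with each control period).
- ctrl.read_camera(name): name is "side" or "top"; returns the picture (400x640x3 uint8, red, green, blue); there is no depth.
- ctrl.calibration(name): a dict with "fx", "fy", "cx", "cy" (pixels), "D" ([k1, k2, p1, p2, k3] as OpenCV has them; the pictures are not rectified), "rvec" (rotation vector, rad) and "tvec" (3), from world to camera coordinates, as OpenCV has them. Camera axes: x right, y down, z forward; pixel columns grow to the right and rows downward; lengths in m; the calibration is good to about 2 mm. A picture is of the moment at which its call begins. calibration takes no time and is no camera call.
- ctrl.hand_in(): hands the job in; it is judged then, once.
The state is a dict: "time_s": time; "q": joint angles; "dq": joint speeds; "joint_efforts": joint torques, N m; "tcp_pos": TCP position; "tool_rot": TCP orientation; "contact_force": force on the tool from outside, world axes, zero at the start; "moment": the same for the moment, N m; "gripper_width": finger opening in m; "finger_force": force on a finger pad.
Only numpy, scipy, OpenCV 4.12 (cv2) and the standard library are available. Lean on these libraries where they do the work, as an engineer would, in place of code of your own. Each camera call takes 0.05 s, during which the arm holds its last target. There are 200 camera calls.

## Task

The rear half of a small take-apart bicycle lies on the bench on its kickstand. Turn it over so that the kickstand side faces up, lowering it rather than letting it fall, and swing the folded kickstand out past its centre until it snaps fully open. Then raise the frame upright onto its tyre and lower coupler and finish while still holding it there, plumb and not leaning on the kickstand, ready for the front half to be joined on; leave the hand tools lying round it alone.

Things in the scene. Friction and masses are not known exactly. Their poses are not given: they have to be found in the camera images.
- frame: Rear half of a small take-apart bicycle, loose, 0.86 kg: black-tyred 200 mm disc wheel, grey tubes. Origin: hub centre. Own axes: x forward, hub to couplers; y out of the kickstand side; z up when it stands. It starts lying kickstand side down, x towards the robot, z to the robot's right. To turn it over, tip it over the tyre; turned, it lies y up, z to the left. Upright, the hub is 100 mm up.
- top_tube (a point): Place to grip: on the axis of the top tube, at (168,0,125) mm in the frame's axes. The tube runs along x from 130 to 203 mm, round, smooth, 23 mm thick, and turns in a light grip (10 N) while the frame tips. Beside it, on the wheel side, the opening between top and down tube is 145 mm high. Its axis is 35 mm above the bench at the start, 30 mm when turned over, 225 mm when upright.
- seat_clamp (a point): Top of the dark seat clamp, 37 mm across, the frame's highest point when upright, at (111,0,160) mm in the frame's axes. The seat tube, 29 mm thick, runs from it to (142,0,-62).
- tyre_foot (a point): Lowest point of the tyre when upright, at (0,0,-100) mm in the frame's axes; it then rests on the bench, together with the underside of the lower coupler at (224,0,-100). Both couplers are bright knurled rings 40 mm across at x 212 to 238, one ending the top tube, one the down tube. The tyre is 34 mm wide, rounded. Axle nuts end at y = 44 and -56 mm.
- stand_pivot (a point): Kickstand pivot at (20,54,2) mm in the frame's axes, in a dark round housing 33 mm across near the hub. With the frame lying kickstand side up it is 106 mm above the bench, the wheel's upper face at most 90 mm.
- stand_tip (a point): End of the kickstand's axis, 90 mm from the pivot. The leg is a bright round bar 12 mm thick with a rubber foot 17 mm thick. Folded, it points to the frame's -x; open, to -z and somewhat to +x and +y. With the frame lying kickstand side up the leg is topmost: folded about level, 108 to 127 mm above the bench, the tip rising to 145 mm as it opens.
- kickstand (a joint): Kickstand angle in rad: 0 folded, 1.73 fully open at its stop. Right-handed about (0.244,-0.962,-0.119) in the frame's axes: with the frame lying kickstand side up it swings almost level, pushed from its +z side towards -z. A spring holds it folded with 0.08 N m, falling to nothing at centre (0.87), then snaps it open. Let go with the stand open, the frame leans on it at 9 degrees.
- hex_key: Bystander: L-shaped 8 mm hex key, 95 mm long, 45 mm short leg, lying to the robot's left. Origin at its middle, on the bench.
- pliers_1: Bystander: 191 mm pliers with blue grips, 65 mm wide, 14 mm thick, lying to the robot's right. Origin at its middle, on the bench.
- driver: Bystander: 215 mm screwdriver with a red handle 30 mm thick, lying to the robot's left. Origin at its middle, on the bench.

How it is judged:
On the way, in this order (a step that is already met when the one before it is completed fails the run):
1. the frame has been turned over: it lies with its kickstand side up, at rest (angle between frame's own y axis and vertical below 0.3 rad and linear speed of frame below 0.03 m/s), for 0.2 s.
2. the kickstand has been swung past centre and is fully open (value of joint kickstand above 1.6 rad), for 0.2 s.
At the end, for the whole second after the job is handed in: The kickstand is fully open (over 1.6 rad); the frame stands upright within 4.9 degrees in every direction, down on the bench (foot of the tyre less than 12 mm above it, top tube less than 235 mm), at rest, and the gripper is still holding it (more than 2 N between fingers and frame) (value of joint kickstand above 1.6 rad and angle between frame's own z axis and vertical below 0.085 rad and height (world z) of tyre_foot below 0.012 m and height (world z) of top_tube below 0.235 m and contact force between the fingers and frame above 2 N and linear speed of frame below 0.03 m/s); the arm keeps its last pose, push and grip.
It fails at once if the frame falls or is flung over (it turns faster than 6 rad/s) (angular speed of frame above 6 rad/s).
It fails at once if a hand tool is pushed away (more than 30 mm) (distance of any of hex_key, pliers_1, driver from where it was at the start of the episode above 0.03 m).
It also fails if it takes over 72 s, if anything falls off the work surface, if the arm or the gripper's body presses on something with over 40 N, if the wrist force passes 120 N, or if a joint passes its speed limit or range.

## Working session

There is one attempt and no reset: what is moved stays moved. The work goes in short steps, Python scripts to look and compute and a tool call to move; the robot and the scene stay as the last step left them, time stands still between calls to the robot, and variables do not carry over. Pictures are saved under pics/ and viewed, at most 10 in all, crops included, and the job is handed in when it is done.

Besides the shell and the picture viewer there is one more tool, called after "Call:" in YAML: its name, and indented under it one key for each argument. play_rows: Moves the arm, as the interface text tells. Its arguments: {"type":"object","properties":{"plan":{"type":"array"},"grip":{"type":"number"}},"required":["plan"]}

```bash
mkdir -p pics; ls; python3 - <<'E'
from rig import ctrl
import cv2
o=ctrl.observe(); print({k:o[k] for k in ('time_s','tcp_pos','tool_rot','contact_force','gripper_width','finger_force')})
for n in ('top','side'):
    print(n,ctrl.calibration(n)); cv2.imwrite(f'pics/{n}0.png',ctrl.read_camera(n)[:,:,::-1])
E
```

```text
pics
{'time_s': 0.0, 'tcp_pos': array([ 0.16831506, -0.60163797,  0.30204674]), 'tool_rot': array([-5.94714560e-04,  9.90708419e-01,  1.36001677e-01, -1.35183001e-04]), 'contact_force': array([ 0.76372569, -0.37923337,  0.48041421]), 'gripper_width': 0.09396634904743525, 'finger_force': 0.0}
top {'fx': 421.85013474278514, 'fy': 421.85013474278514, 'cx': 318.99112111002523, 'cy': 194.82508550615697, 'D': array([-0.09027875,  0.        ,  0.        ,  0.        ,  0.        ]), 'rvec': array([ 2.12276759, -2.12054063,  0.20067687]), 'tvec': array([0.03292313, 0.53186643, 1.27468195])}
side {'fx': 465.1422182231302, 'fy': 465.1422182231302, 'cx': 324.28542594588765, 'cy': 202.89803794808404, 'D': array([-0.06033366,  0.        ,  0.        ,  0.        ,  0.        ]), 'rvec': array([ 0.01926272,  2.59230276, -1.76571022]), 'tvec': array([0.51906241, 0.04312684, 1.64887311])}
```

View pics/top0.png

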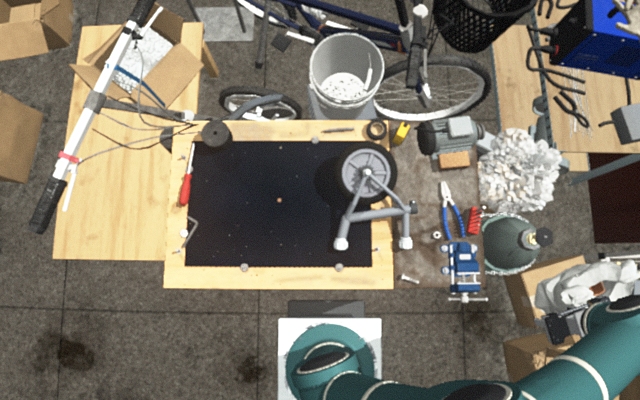

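View pics/side0.png

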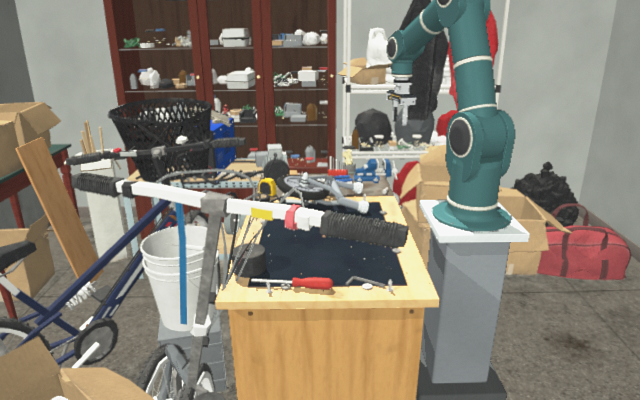

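```bash
cat > h.py <<'E'
import numpy as np, cv2
from rig import ctrl
def cal(n):
    c=ctrl.calibration(n); K=np.array([[c['fx'],0,c['cx']],[0,c['fy'],c['cy']],[0,0,1.]])
    return K,np.array(c['D']),np.array(c['rvec']),np.array(c['tvec'])
def ray(n,uv):
    K,D,r,t=cal(n); R=cv2.Rodrigues(r)[0]
    p=cv2.undistortPoints(np.array([[uv]],float),K,D)[0,0]
    return -R.T@t, R.T@np.array([p[0],p[1],1])
def onz(n,uv,z):
    o,d=ray(n,uv); return o+d*(z-o[2])/d[2]
def pix(n,P):
    K,D,r,t=cal(n); return cv2.projectPoints(np.array(P,float).reshape(-1,1,3),r,t,K,D)[0].reshape(-1,2)
def crop(n,f,u0,u1,v0,v1,s):
    im=ctrl.read_camera(n)[:,:,::-1]
    cv2.imwrite(f,cv2.resize(im[v0:v1,u0:u1],None,fx=s,fy=s,interpolation=cv2.INTER_CUBIC)); return im
def st():
    o=ctrl.observe(); print(round(o['time_s'],2),np.round(o['tcp_pos'],4),'yaw',round(float(2*np.arctan2(o['tool_rot'][2],o['tool_rot'][1])),4),'F',np.round(o['contact_force'],1),'w',round(o['gripper_width'],4),'ff',round(o['finger_force'],1))
E
python3 - <<'E'
from h import *
im=crop('top','pics/c1.png',300,480,130,270,4)
for uv,z in [((341,243),.02),((405,243),.035),((367,172),.1),((316,185),.03)]: print(uv,onz('top',uv,z))
print(ray('top',(320,200)),ray('side',(320,200)))
for uv in [(187,185),(190,230),(450,210)]: print(uv,onz('top',uv,0.01))
E
```

```text
(341, 243) [ 0.38321252 -0.03600298  0.02      ]
(405, 243) [ 0.38175548 -0.23550586  0.035     ]
(367, 172) [ 0.5935608  -0.11329219  0.1       ]
(316, 185) [0.56782731 0.0431243  0.03      ]
(array([0.28230808, 0.03227603, 1.35205041]), array([ 0.17624338, -0.00149386, -0.98442483])) (array([0.5369318 , 1.51171347, 0.64536413]), array([-0.00189   , -0.93287665, -0.36036272]))
(187, 185) [0.57203528 0.46706969 0.01      ]
(190, 230) [0.42393154 0.44851986 0.01      ]
(450, 210) [ 0.48987559 -0.39170404  0.01      ]
```

View pics/c1.png

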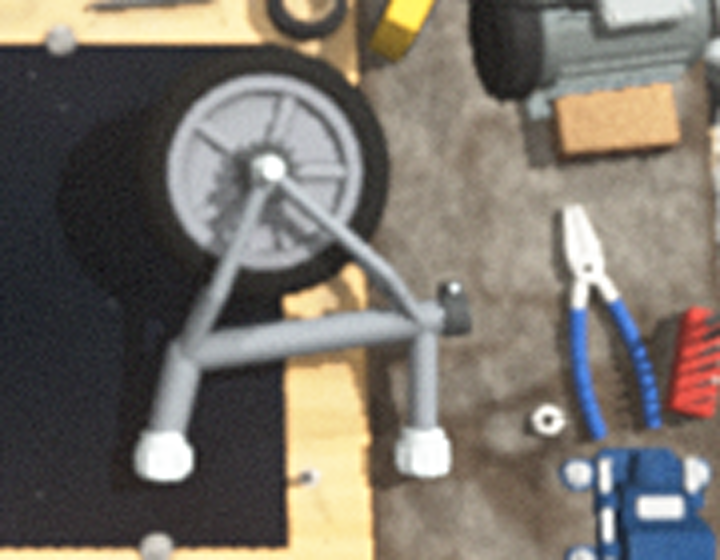

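```bash
python3 - <<'E'
from h import *
for uv in [(406,216.25),(406,236.25),(406,243.3)]: print(onz('top',uv,.036))
for uv in [(341,244),(349,222),(343,235)]: print(onz('top',uv,.022))
E
```

```text
[ 0.46598985 -0.24138008  0.036     ]
[ 0.40278036 -0.23916385  0.036     ]
[ 0.38073407 -0.23841789  0.036     ]
[ 0.37992034 -0.03587652  0.022     ]
[ 0.44958283 -0.0618266   0.022     ]
[ 0.40827241 -0.04241036  0.022     ]
```

Call:
play_rows:
  plan:
    - {"delta_pos": [0,0,-0.05],"turn": 0.757}
    - {"delta_pos": [0,0,-0.055],"turn": 0.757}
    - {"delta_pos": [0,0,-0.055],"turn": 0.757}
    - {"delta_pos": [0.034,-0.046,0],"turn": 0}
    - {"delta_pos": [0.034,-0.046,0],"turn": 0}
    - {"delta_pos": [0.034,-0.046,0],"turn": 0}
    - {"delta_pos": [0.034,-0.046,0],"turn": 0}
    - {"delta_pos": [0.034,-0.046,0],"turn": 0}
    - {"delta_pos": [0.034,-0.046,0],"turn": 0}
    - {"delta_pos": [0.034,-0.046,0],"turn": 0}
  grip: 1

```text
time_s: 0.98
tcp_pos: [0.3117, -0.4071, 0.3986]
tool_rot: [-0.0, 1.0, 0.0, -0.0]
contact_force: [1.1, -0.4, 0.8]
gripper_width: 0.0942
finger_force: 0.0
```

Call:
play_rows:
  plan:
    - {"delta_pos": [0.0417,-0.0557,0],"turn": 0}
    - {"delta_pos": [0.0417,-0.0557,0],"turn": 0}
    - {"delta_pos": [0.0417,-0.0557,0],"turn": 0}
    - {"delta_pos": [0.0417,-0.0557,0],"turn": 0}
    - {"delta_pos": [0.0417,-0.0557,0],"turn": 0}
    - {"delta_pos": [0,0,0.05],"turn": 0}
    - {"delta_pos": [0,0,0.06],"turn": 0}
    - {"delta_pos": [0,0,0.06],"turn": 0}
    - {"delta_pos": [0,0,0.06],"turn": 0}
    - {"delta_pos": [0,0,0.04],"turn": 0}

```text
time_s: 1.82
tcp_pos: [0.4349, -0.2412, 0.2337]
tool_rot: [-0.001, 1.0, 0.0, -0.001]
contact_force: [0.0, 0.0, -0.7]
gripper_width: 0.0945
finger_force: 0.0
```

Call:
play_rows:
  plan:
    - {"delta_pos": [0,0,0.06],"turn": 0}
    - {"delta_pos": [0,0,0.06],"turn": 0}
    - {"delta_pos": [0,0,0.05],"turn": 0}
    - {"delta_pos": [0,0,0.025],"turn": 0}
    - {"delta_pos": [0,0,0],"turn": 0}

```text
time_s: 2.23
tcp_pos: [0.4345, -0.241, 0.1166]
tool_rot: [-0.001, 1.0, 0.0, -0.002]
contact_force: [-1.2, 0.3, -1.1]
gripper_width: 0.0937
finger_force: 0.0
```

Call:
play_rows:
  plan:
    - {"delta_pos": [0,0,0],"turn": 0}
    - {"delta_pos": [0,0,0],"turn": 0}
    - {"delta_pos": [0,0,0],"turn": 0}
    - {"delta_pos": [0,0,0],"turn": 0}
    - {"delta_pos": [0,0,0],"turn": 0}
    - {"delta_pos": [0,0,0],"turn": 0}
  grip: 0.23

```text
time_s: 2.73
tcp_pos: [0.4361, -0.242, 0.1202]
tool_rot: [0.0, 1.0, 0.0, 0.0]
contact_force: [0.9, -0.8, -0.1]
gripper_width: 0.0573
finger_force: 0.0
```

Call:
play_rows:
  plan:
    - {"delta_pos": [0,0,0.004],"turn": 0}
    - {"delta_pos": [0,0,0],"turn": 0}
    - {"delta_pos": [0,0,0],"turn": 0}
    - {"delta_pos": [0,0,0],"turn": 0}
    - {"delta_pos": [0,0,0],"turn": 0}
    - {"delta_pos": [0,0,0],"turn": 0}
    - {"delta_pos": [0,0,0],"turn": 0}
    - {"delta_pos": [0,0,0],"turn": 0}

```text
time_s: 3.4
tcp_pos: [0.4361, -0.2415, 0.1172]
tool_rot: [-0.0, 1.0, 0.0, 0.0]
contact_force: [2.5, 4.2, -1.4]
gripper_width: 0.0218
finger_force: 28.6
```

Call:
play_rows:
  plan:
    - {"delta_pos": [0,0,0],"turn": 0}
    - {"delta_pos": [0,0,0],"turn": 0}
    - {"delta_pos": [0,0,0],"turn": 0}
  grip: 0.24

```text
time_s: 3.65
tcp_pos: [0.4361, -0.2416, 0.1172]
tool_rot: [-0.0, 1.0, 0.0, 0.0]
contact_force: [3.5, 4.1, -1.0]
gripper_width: 0.023
finger_force: 8.0
```

```bash
python3 - <<'E'
import numpy as np
th=np.radians(np.r_[4.2,np.arange(9,175,6),177]); y=-.037+.02*(th-th[0])-.205*np.cos(th); z=.02+.205*np.sin(th)
for i in range(1,len(th)): print(round(np.degrees(th[i])),round(y[i],3),round(z[i],3),round(-(y[i]-y[i-1])/.6,4),round(-(z[i]-z[i-1])/.6,4))
E
```

```text
9 -0.238 0.052 -0.0061 -0.0284
15 -0.231 0.073 -0.0109 -0.035
21 -0.223 0.093 -0.0145 -0.034
27 -0.212 0.113 -0.018 -0.0327
33 -0.199 0.132 -0.0214 -0.031
39 -0.184 0.149 -0.0245 -0.0289
45 -0.168 0.165 -0.0274 -0.0266
51 -0.15 0.179 -0.0301 -0.0239
57 -0.13 0.192 -0.0324 -0.021
63 -0.11 0.203 -0.0345 -0.0179
69 -0.088 0.211 -0.0362 -0.0145
75 -0.065 0.218 -0.0375 -0.0111
81 -0.042 0.222 -0.0385 -0.0074
87 -0.019 0.225 -0.0391 -0.0037
93 0.005 0.225 -0.0393 -0.0
99 0.028 0.222 -0.0391 0.0037
105 0.051 0.218 -0.0385 0.0074
111 0.074 0.211 -0.0375 0.0111
117 0.095 0.203 -0.0362 0.0145
123 0.116 0.192 -0.0345 0.0179
129 0.136 0.179 -0.0324 0.021
135 0.154 0.165 -0.0301 0.0239
141 0.17 0.149 -0.0274 0.0266
147 0.185 0.132 -0.0245 0.0289
153 0.198 0.113 -0.0214 0.031
159 0.208 0.093 -0.018 0.0327
165 0.217 0.073 -0.0145 0.034
171 0.224 0.052 -0.0109 0.035
177 0.228 0.031 -0.0072 0.0356
```

Call:
play_rows:
  plan:
    - {"delta_pos": [0,-0.003,-0.014],"turn": 0}
    - {"delta_pos": [0,-0.003,-0.014],"turn": 0}
    - {"delta_pos": [0,-0.011,-0.035],"turn": 0}
    - {"delta_pos": [0,-0.0145,-0.034],"turn": 0}
    - {"delta_pos": [0,-0.018,-0.033],"turn": 0}
    - {"delta_pos": [0,-0.0215,-0.031],"turn": 0}
  grip: 0.238

```text
time_s: 4.15
tcp_pos: [0.4358, -0.1992, 0.2157]
tool_rot: [0.0, 1.0, -0.0, 0.0]
contact_force: [2.9, -0.7, -4.1]
gripper_width: 0.0224
finger_force: 11.3
```

Call:
play_rows:
  plan:
    - {"delta_pos": [0,-0.0245,-0.029],"turn": 0}
    - {"delta_pos": [0,-0.0275,-0.0265],"turn": 0}
    - {"delta_pos": [0,-0.03,-0.024],"turn": 0}
    - {"delta_pos": [0,-0.0325,-0.021],"turn": 0}
    - {"delta_pos": [0,-0.0345,-0.018],"turn": 0}
    - {"delta_pos": [0,-0.036,-0.0145],"turn": 0}
    - {"delta_pos": [0,-0.0375,-0.011],"turn": 0}

```text
time_s: 4.73
tcp_pos: [0.4347, -0.0664, 0.302]
tool_rot: [0.001, 1.0, -0.001, -0.0]
contact_force: [-8.8, -6.7, 6.8]
gripper_width: 0.0259
finger_force: 33.1
```

```bash
python3 - <<'E'
from h import *
st()
a=ctrl.read_camera('top')[:,:,::-1][110:290,250:490]; b=ctrl.read_camera('side')[:,:,::-1][60:240,240:460]
a=cv2.resize(a,None,fx=1.65,fy=1.65,interpolation=2); b=cv2.resize(b,None,fx=1.65,fy=1.65,interpolation=2)
cv2.imwrite('pics/c2.png',np.hstack([a,b])); st(); print(ctrl.observe()['moment'])
E
```

```text
4.73 [ 0.4347 -0.0664  0.302 ] yaw -0.0024 F [-8.8 -6.7  6.8] w 0.0259 ff 33.1
4.83 [ 0.4351 -0.0639  0.3023] yaw 0.0023 F [-9.4 -5.8  6.9] w 0.0267 ff 26.2
[-1.33235834  2.33032525 -0.23476178]
```

View pics/c2.png

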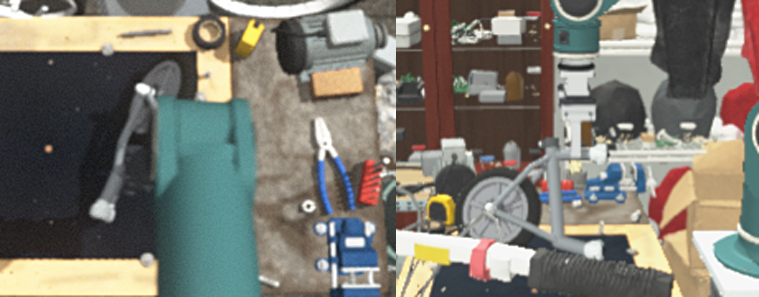

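```bash
cat >> h.py <<'E'
def tri(ut,us):
    o1,d1=ray('top',ut); o2,d2=ray('side',us); s=np.linalg.lstsq(np.c_[d1,-d2],o2-o1,rcond=None)[0]
    a,b=o1+d1*s[0],o2+d2*s[1]; return (a+b)/2,np.linalg.norm(a-b)
E
python3 - <<'E'
from h import *
n=tri((337.9,163.3),(296.4,186)); l=tri((312.4,237.3),(360.6,211.5)); print(n,l)
# upper coupler: side ray at distance 205mm from lower; 
o,d=ray('side',(362.4,153.3))
for y in (-.1,-.08,-.06,-.04,-.02,0,.02,.04): p=o+d*(y-o[1])/d[1]; print(np.round(p,3),np.linalg.norm(p-l[0]).round(3))
E
```

```text
(array([ 0.6176248 , -0.02411894,  0.10567035]), np.float64(0.0033393504464539294)) (array([0.39784461, 0.05404522, 0.03953974]), np.float64(0.003082284796440112))
[ 0.381 -0.1    0.201] 0.224
[ 0.383 -0.08   0.206] 0.215
[ 0.385 -0.06   0.212] 0.207
[ 0.387 -0.04   0.217] 0.202
[ 0.388 -0.02   0.223] 0.198
[0.39  0.    0.228] 0.197
[0.392 0.02  0.234] 0.197
[0.394 0.04  0.24 ] 0.2
```

Call:
play_rows:
  plan:
    - {"delta_pos": [0,0,-0.004],"turn": 0.6}
    - {"delta_pos": [0,0,-0.004],"turn": 0.7}
    - {"delta_pos": [0,0,0],"turn": 0.7}
    - {"delta_pos": [0,0,0],"turn": 0}

```text
time_s: 5.17
tcp_pos: [0.4352, -0.066, 0.3057]
tool_rot: [0.0, 0.993, -0.122, -0.0]
contact_force: [-5.2, -2.6, 1.6]
gripper_width: 0.0228
finger_force: 16.4
```

```bash
python3 - <<'E'
from h import *
a=ctrl.read_camera('top')[:,:,::-1][130:270,270:430]; b=ctrl.read_camera('side')[:,:,::-1][110:240,260:400]
a=cv2.resize(a,None,fx=2.5,fy=2.5,interpolation=2); b=cv2.resize(b,(377,350),interpolation=2)
cv2.imwrite('pics/c3.png',np.hstack([a,b])); st(); print(ctrl.observe()['moment'])
E
```

```text
5.27 [ 0.4351 -0.0662  0.3055] yaw -0.2375 F [-6.  -3.8  3.3] w 0.0225 ff 17.2
[-0.82645638  1.58581549 -0.14701293]
```

View pics/c3.png

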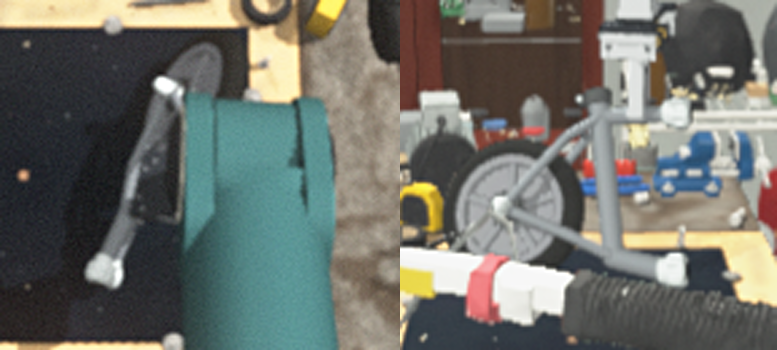

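Call:
play_rows:
  plan:
    - {"delta_pos": [-0.004,-0.01,-0.003],"turn": 0}
    - {"delta_pos": [-0.003,-0.02,0],"turn": 0}
    - {"delta_pos": [0,-0.025,0],"turn": 0}
    - {"delta_pos": [0,-0.025,0],"turn": 0}
    - {"delta_pos": [0,-0.025,0],"turn": 0}

```text
time_s: 5.68
tcp_pos: [0.4454, -0.0035, 0.3078]
tool_rot: [0.001, 0.993, -0.119, -0.001]
contact_force: [-17.1, -1.9, 18.8]
gripper_width: 0.023
finger_force: 26.2
```

```bash
python3 - <<'E'
from h import *
print(tri((337.2,164.4),(298.2,186.9)),tri((311.2,237.2),(361,209.6)))
st()
a=ctrl.read_camera('top')[:,:,::-1][130:270,270:430]; b=ctrl.read_camera('side')[:,:,::-1][110:240,260:400]
a=cv2.resize(a,None,fx=2.5,fy=2.5,interpolation=2); b=cv2.resize(b,(377,350),interpolation=2)
cv2.imwrite('pics/c4.png',np.hstack([a,b])); st()
E
```

```text
(array([ 0.61295452, -0.0219438 ,  0.10352697]), np.float64(0.006762836326079623)) (array([0.39720542, 0.05764117, 0.04801058]), np.float64(0.003459909992797923))
5.68 [ 0.4454 -0.0035  0.3078] yaw -0.238 F [-17.1  -1.9  18.8] w 0.023 ff 26.2
5.78 [ 0.4463 -0.0017  0.3076] yaw -0.2345 F [-7.4 -0.9  6.7] w 0.023 ff 21.0
```

View pics/c4.png

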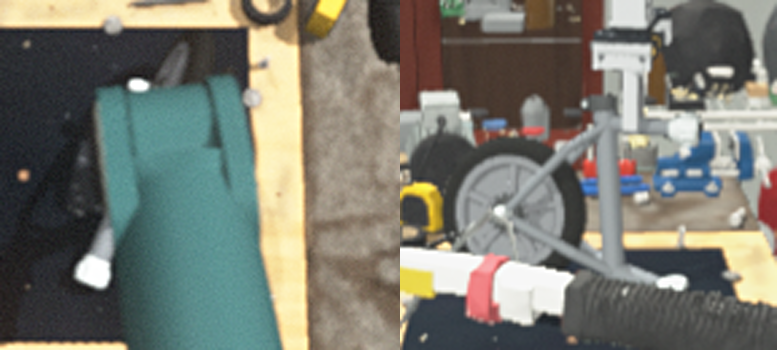

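Call:
play_rows:
  plan:
    - {"delta_pos": [-0.006,0,-0.008],"turn": 0}
    - {"delta_pos": [-0.003,-0.015,-0.004],"turn": 0}
    - {"delta_pos": [0,-0.02,0],"turn": 0}
    - {"delta_pos": [0,-0.025,0],"turn": 0}
    - {"delta_pos": [0,-0.025,0],"turn": 0}

```text
time_s: 6.2
tcp_pos: [0.4534, 0.0479, 0.3149]
tool_rot: [0.0, 0.993, -0.119, 0.0]
contact_force: [-1.8, -2.0, -2.7]
gripper_width: 0.0234
finger_force: 30.1
```

```bash
python3 - <<'E'
from h import *
print(tri((307.2,238.8),(362.1,215.1)))
st()
E
```

```text
(array([0.39385813, 0.07036301, 0.03311778]), np.float64(0.0027734784948020732))
6.2 [0.4534 0.0479 0.3149] yaw -0.2393 F [-1.8 -2.  -2.7] w 0.0234 ff 30.1
```

Call:
play_rows:
  plan:
    - {"delta_pos": [0,-0.03,0.001],"turn": 0}
    - {"delta_pos": [0,-0.035,0.002],"turn": 0}
    - {"delta_pos": [0,-0.038,0.004],"turn": 0}
    - {"delta_pos": [0,-0.038,0.007],"turn": 0}

```text
time_s: 6.53
tcp_pos: [0.4738, 0.1304, 0.3062]
tool_rot: [0.0, 0.993, -0.119, 0.0]
contact_force: [1.6, -2.8, -7.1]
gripper_width: 0.0228
finger_force: 14.2
```

```bash
python3 - <<'E'
from h import *
st()
a=ctrl.read_camera('top')[:,:,::-1][120:270,230:390]; b=ctrl.read_camera('side')[:,:,::-1][110:240,260:400]
a=cv2.resize(a,None,fx=2.5,fy=2.5,interpolation=2); b=cv2.resize(b,(377,375),interpolation=2)
cv2.imwrite('pics/c5.png',np.hstack([a,b])); st()
E
```

```text
6.53 [0.4738 0.1304 0.3062] yaw -0.2394 F [ 1.6 -2.8 -7.1] w 0.0228 ff 14.2
6.63 [0.4734 0.133  0.3056] yaw -0.2348 F [-5.7  4.   4.7] w 0.0227 ff 13.3
```

View pics/c5.png

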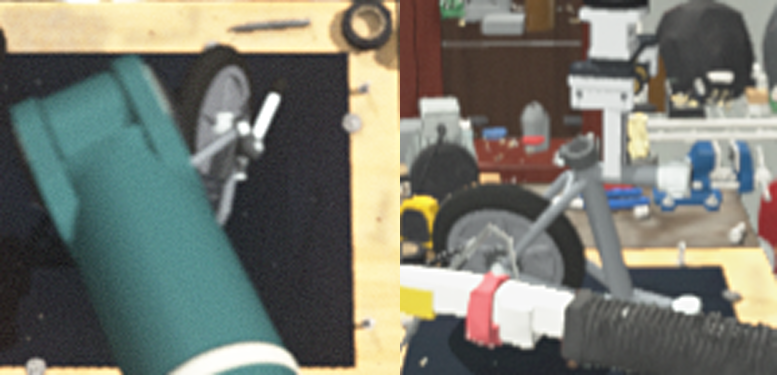

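Call:
play_rows:
  plan:
    - {"delta_pos": [0,-0.036,0.012],"turn": 0}
    - {"delta_pos": [0,-0.0345,0.017],"turn": 0}
    - {"delta_pos": [0,-0.0325,0.02],"turn": 0}
    - {"delta_pos": [0,-0.03,0.023],"turn": 0}
    - {"delta_pos": [0,-0.0275,0.0265],"turn": 0}

```text
time_s: 7.05
tcp_pos: [0.497, 0.2241, 0.247]
tool_rot: [-0.0, 0.993, -0.119, 0.001]
contact_force: [0.2, -0.4, -1.8]
gripper_width: 0.023
finger_force: 14.4
```

Call:
play_rows:
  plan:
    - {"delta_pos": [0,-0.0245,0.029],"turn": 0}
    - {"delta_pos": [0,-0.0215,0.031],"turn": 0}
    - {"delta_pos": [0,-0.018,0.033],"turn": 0}
    - {"delta_pos": [0,-0.0145,0.034],"turn": 0}
    - {"delta_pos": [0,-0.011,0.034],"turn": 0}

```text
time_s: 7.47
tcp_pos: [0.5092, 0.2773, 0.1501]
tool_rot: [-0.001, 0.993, -0.119, 0.0]
contact_force: [-2.4, 5.8, 1.6]
gripper_width: 0.0229
finger_force: 13.6
```

Call:
play_rows:
  plan:
    - {"delta_pos": [0,-0.004,0.02],"turn": 0}
    - {"delta_pos": [0,-0.004,0.018],"turn": 0}
    - {"delta_pos": [0,-0.003,0.012],"turn": 0}
    - {"delta_pos": [0,0,0.005],"turn": 0}
    - {"delta_pos": [0,0,0],"turn": 0}

```text
time_s: 7.88
tcp_pos: [0.5114, 0.2833, 0.1179]
tool_rot: [-0.002, 0.993, -0.119, 0.001]
contact_force: [-1.8, 6.2, 6.2]
gripper_width: 0.0228
finger_force: 10.8
```

Call:
play_rows:
  plan:
    - {"delta_pos": [0,0,0],"turn": 0}
    - {"delta_pos": [0,0,0],"turn": 0}
    - {"delta_pos": [0,0,0],"turn": 0}
    - {"delta_pos": [0,0,0],"turn": 0}
    - {"delta_pos": [0,0,0],"turn": 0}
    - {"delta_pos": [0,0,0],"turn": 0}
  grip: 0.7

```text
time_s: 8.38
tcp_pos: [0.5106, 0.2823, 0.1173]
tool_rot: [-0.001, 0.993, -0.119, -0.0]
contact_force: [-3.3, 5.8, 0.3]
gripper_width: 0.0595
finger_force: 2.6
```

Call:
play_rows:
  plan:
    - {"delta_pos": [0,0,-0.04],"turn": 0}
    - {"delta_pos": [0,0,-0.06],"turn": 0}
    - {"delta_pos": [0,0,-0.06],"turn": 0}
    - {"delta_pos": [-0.04,0,-0.05],"turn": 0}
    - {"delta_pos": [-0.06,0,-0.02],"turn": 0}
    - {"delta_pos": [-0.06,0,0],"turn": 0}
    - {"delta_pos": [-0.06,0,0],"turn": 0}
    - {"delta_pos": [-0.04,0,0],"turn": 0}
  grip: 0

```text
time_s: 9.05
tcp_pos: [0.3567, 0.3187, 0.2554]
tool_rot: [0.0, 0.993, -0.119, 0.0]
contact_force: [-0.2, 0.5, -0.4]
gripper_width: 0.0128
finger_force: 0.0
```

```bash
python3 - <<'E'
from h import *
st()
a=ctrl.read_camera('top')[:,:,::-1][120:270,180:370]; b=ctrl.read_camera('side')[:,:,::-1][140:250,220:420]
a=cv2.resize(a,None,fx=3,fy=3,interpolation=2); b=cv2.resize(b,(200,110),interpolation=2)
cv2.imwrite('pics/c6.png',np.hstack([a,np.vstack([b,np.zeros((340,200,3),np.uint8)])])); st()
E
```

```text
9.05 [0.3567 0.3187 0.2554] yaw -0.2385 F [-0.2  0.5 -0.4] w 0.0128 ff 0.0
9.15 [0.3563 0.3194 0.2556] yaw -0.2356 F [0.9 0.9 0.8] w 0.0048 ff 0.0
```

View pics/c6.png

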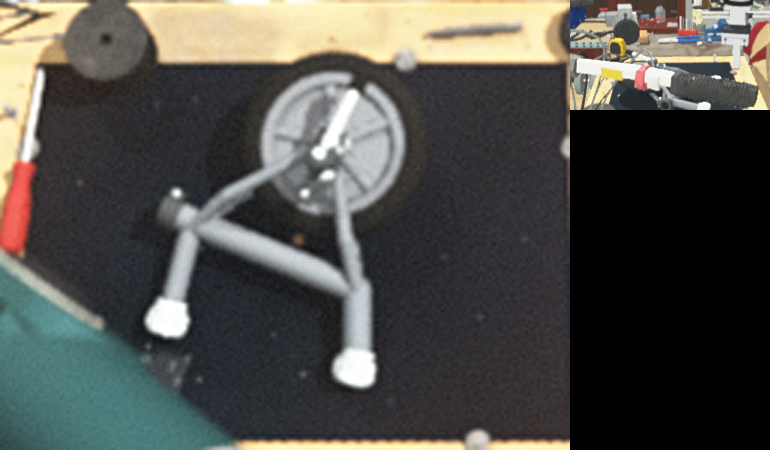

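```bash
python3 - <<'E'
from h import *
f=lambda c,z: onz('top',(180+c[0]/3,120+c[1]/3),z)
u=f((168,319),.03);l=f((355,369),.022);print(u,l,np.linalg.norm(u-l))
zf=(u-l);zf[2]=0;zf/=np.linalg.norm(zf); xf=np.cross([0,0,1],zf); print('zf',zf,'xf(y_f up: x=y×z)',xf)
hub=(u-.225*xf-.125*zf+l-.225*xf+.08*zf)/2;print('hub',hub)
print('pivot pred',hub+.020*xf+.002*zf,'leg tip seen',f((358,85),.12),'leg mid seen',f((342,120),.115), 'leg root',f((328,150),.112))
print('tube',u-.057*xf)
E
```

```text
[0.43416575 0.29555249 0.03      ] [0.38292274 0.09832377 0.022     ] 0.2039338482248738
zf [0.25146627 0.96786606 0.        ] xf(y_f up: x=y×z) [-0.96786606  0.25146627  0.        ]
hub [0.62065611 0.11858123 0.026     ]
pivot pred [0.60180172 0.12554629 0.026     ] leg tip seen [0.66246379 0.09337891 0.12      ] leg mid seen [0.62708387 0.10943697 0.115     ] leg root [0.59654273 0.12336502 0.112     ]
tube [0.48933411 0.28121891 0.03      ]
```

Call:
play_rows:
  plan:
    - {"delta_pos": [0.05,0.01,-0.01],"turn": 0}
    - {"delta_pos": [0.064,0.019,-0.01],"turn": 0}
    - {"delta_pos": [0.064,0.019,0],"turn": 0}
    - {"delta_pos": [0.064,0.019,0],"turn": 0}
    - {"delta_pos": [0.064,0.019,0],"turn": 0}
    - {"delta_pos": [0.064,0.019,0],"turn": 0}
    - {"delta_pos": [0.064,0.019,0],"turn": 0}
    - {"delta_pos": [0.064,0.019,0],"turn": 0}
    - {"delta_pos": [0.064,0.019,0],"turn": 0}
    - {"delta_pos": [0.01,0.006,0],"turn": 0}
  grip: 0

```text
time_s: 9.98
tcp_pos: [0.6735, 0.133, 0.2659]
tool_rot: [0.001, 0.992, -0.123, 0.0]
contact_force: [1.8, -0.5, -0.3]
gripper_width: 0.0006
finger_force: 0.0
```

```bash
cat >> h.py <<'E'
def rel(P):
    o=ctrl.observe(); y=2*np.arctan2(o['tool_rot'][2],o['tool_rot'][1]); d=o['tcp_pos'][:2]-np.array(P)
    print('rel tool xy mm',np.round(1000*np.array([d@[np.cos(y),np.sin(y)], d@[np.sin(y),-np.cos(y)]]),1)); st()
E
python3 -c "
from h import *
rel((.600,.124))"
```

```text
rel tool xy mm [ 69.1 -26.6]
9.98 [0.6735 0.133  0.2659] yaw -0.2464 F [ 1.8 -0.5 -0.3] w 0.0006 ff 0.0
```

Call:
play_rows:
  plan:
    - {"delta_pos": [-0.015,-0.009,0],"turn": 0}
    - {"delta_pos": [0,0,0.035],"turn": 0}
    - {"delta_pos": [0,0,0.04],"turn": 0}
    - {"delta_pos": [0,0,0.03],"turn": 0}
    - {"delta_pos": [0,0,0.003],"turn": 0}
    - {"delta_pos": [0,0,0],"turn": 0}

```text
time_s: 10.48
tcp_pos: [0.661, 0.1464, 0.2016]
tool_rot: [0.0, 0.993, -0.12, -0.001]
contact_force: [0.1, -0.2, 0.6]
gripper_width: 0.0006
finger_force: 0.0
```

```bash
python3 -c "
from h import *
rel((.600,.124))"
```

```text
rel tool xy mm [ 53.9 -36.2]
10.48 [0.661  0.1464 0.2016] yaw -0.2397 F [ 0.1 -0.2  0.6] w 0.0006 ff 0.0
```

Call:
play_rows:
  plan:
    - {"delta_pos": [0.005,0.021,0],"turn": 0}
    - {"delta_pos": [0.005,0.021,0],"turn": 0}
    - {"delta_pos": [0.001,0.017,0],"turn": 0}
    - {"delta_pos": [0,0.017,0],"turn": 0}
    - {"delta_pos": [-0.007,0.0195,0],"turn": 0}
    - {"delta_pos": [-0.008,0.0195,0],"turn": 0}

```text
time_s: 10.98
tcp_pos: [0.6421, 0.079, 0.2024]
tool_rot: [-0.0, 0.993, -0.12, 0.0]
contact_force: [-0.5, 4.4, -2.1]
gripper_width: 0.0004
finger_force: 1.6
```

```bash
python3 -c "
from h import *
rel((.600,.124))"
```

```text
rel tool xy mm [51.6 33.7]
10.98 [0.6421 0.079  0.2024] yaw -0.2402 F [-0.5  4.4 -2.1] w 0.0004 ff 1.6
```

Call:
play_rows:
  plan:
    - {"delta_pos": [-0.0115,0.012,0],"turn": 0}
    - {"delta_pos": [-0.012,0.012,0],"turn": 0}
    - {"delta_pos": [-0.015,0.01,0],"turn": 0}
    - {"delta_pos": [-0.013,0.005,0],"turn": 0}
    - {"delta_pos": [0,0,0],"turn": 0}

```text
time_s: 11.4
tcp_pos: [0.6055, 0.0645, 0.2023]
tool_rot: [0.0, 0.993, -0.119, -0.0]
contact_force: [0.7, -0.6, 0.2]
gripper_width: 0.001
finger_force: 0.0
```

Call:
play_rows:
  plan:
    - {"delta_pos": [0.02,-0.02,0],"turn": 0}
    - {"delta_pos": [0.02,-0.02,-0.04],"turn": 0}
    - {"delta_pos": [0.02,-0.01,-0.06],"turn": 0}
    - {"delta_pos": [0.03,-0.05,-0.03],"turn": 0}
    - {"delta_pos": [0.02,-0.06,0],"turn": 0}
    - {"delta_pos": [0,-0.06,0],"turn": 0}
    - {"delta_pos": [0,-0.06,0],"turn": 0}
    - {"delta_pos": [0,-0.06,0],"turn": 0}

```text
time_s: 12.07
tcp_pos: [0.7198, 0.2492, 0.28]
tool_rot: [-0.0, 0.993, -0.12, -0.0]
contact_force: [-0.7, -0.2, 0.2]
gripper_width: 0.0007
finger_force: 0.0
```

```bash
python3 - <<'E'
from h import *
st()
a=ctrl.read_camera('top')[:,:,::-1][130:270,210:370]
cv2.imwrite('pics/c7.png',cv2.resize(a,None,fx=4,fy=4,interpolation=2)); st()
E
```

```text
12.07 [0.7198 0.2492 0.28  ] yaw -0.2397 F [-0.7 -0.2  0.2] w 0.0007 ff 0.0
12.12 [0.7187 0.2574 0.2795] yaw -0.2328 F [-2.1  6.2 -0.9] w 0.0005 ff 0.0
```

View pics/c7.png

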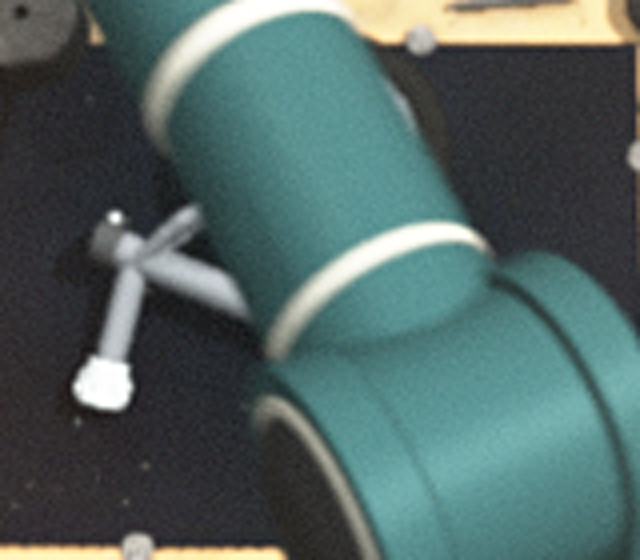

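Call:
play_rows:
  plan:
    - {"delta_pos": [-0.045,0.005,0],"turn": 0}
    - {"delta_pos": [-0.06,0.005,0],"turn": 0}
    - {"delta_pos": [-0.06,0.005,0],"turn": 0}
    - {"delta_pos": [-0.06,0.005,0],"turn": 0}
    - {"delta_pos": [-0.06,0.005,0],"turn": 0}
    - {"delta_pos": [-0.06,0.005,0],"turn": 0}
    - {"delta_pos": [-0.06,0,0],"turn": 0}
    - {"delta_pos": [-0.06,0,0],"turn": 0}
    - {"delta_pos": [-0.05,0,0],"turn": 0}
    - {"delta_pos": [-0.02,0,0],"turn": 0}
  grip: 0.8

```text
time_s: 12.95
tcp_pos: [0.3999, 0.3074, 0.2805]
tool_rot: [0.0, 0.993, -0.118, 0.0]
contact_force: [1.2, 0.8, 0.7]
gripper_width: 0.0637
finger_force: 0.0
```

```bash
python3 - <<'E'
from h import *
st()
im=ctrl.read_camera('top'); cv2.imwrite('pics/t8.png',im[:,:,::-1])
old=cv2.resize(cv2.imread('pics/c6.png')[:,:570],(190,150),interpolation=3); g=im[120:270,180:370].mean(2); og=old.mean(2)
d=(g-og)
for nm,m in (('new bright',d>50),('lost bright',d<-50)):
    n,_,s,c=cv2.connectedComponentsWithStats(m.astype(np.uint8))
    for i in range(1,n):
        if s[i,4]>=6: print(nm,s[i],c[i]+[180,120],onz('top',c[i]+[180,120],.12))
E
```

```text
12.95 [0.3999 0.3074 0.2805] yaw -0.2358 F [1.2 0.8 0.7] w 0.0637 ff 0.0
new bright [116  25   7   5  25] [299.   147.08] [0.66644141 0.09443705 0.12      ]
new bright [101  32  10  14  64] [284.890625 158.140625] [0.63152784 0.13681022 0.12      ]
new bright [108  52  17  12  66] [295.1969697  176.98484848] [0.57293169 0.1048501  0.12      ]
new bright [  4  61  58  59 859] [209.18975553 212.45518044] [0.46488986 0.35940336 0.12      ]
new bright [ 56 120  43  30 501] [253.63473054 257.88423154] [0.33192353 0.2229485  0.12      ]
new bright [  0 139  14  11  69] [184.33333333 266.08695652] [0.30660243 0.42573641 0.12      ]
lost bright [111  30   9  11  36] [295.08333333 155.11111111] [0.64104623 0.10604096 0.12      ]
lost bright [107  47   3   3   6] [288.         168.16666667] [0.60020719 0.12688471 0.12      ]
lost bright [106  57   3   4  10] [287.  178.5] [0.56825651 0.12938696 0.12      ]
lost bright [ 0 59  3  8 17] [180.70588235 182.05882353] [0.55738906 0.45138641 0.12      ]
lost bright [123  62   5   5  17] [305. 184.] [0.55141888 0.07527374 0.12      ]
lost bright [ 1 76  6  6 18] [183.38888889 198.44444444] [0.50706667 0.43995003 0.12      ]
lost bright [ 1 87 24 17 71] [192.77464789 215.15492958] [0.45662501 0.408467   0.12      ]
lost bright [ 49  99  14  14 151] [235.71523179 225.38410596] [0.42663364 0.27857454 0.12      ]
lost bright [ 72 147  28   3  62] [267.32258065 268.22580645] [0.3024098  0.18247474 0.12      ]
```

Call:
play_rows:
  plan:
    - {"delta_pos": [0.04,0.002,0],"turn": 0.05}
    - {"delta_pos": [0.05,0.002,0],"turn": 0.1}
    - {"delta_pos": [0.05,0.002,0.02],"turn": 0}
    - {"delta_pos": [0.03,0.002,0.05],"turn": 0}
    - {"delta_pos": [0,0,0.06],"turn": 0}
    - {"delta_pos": [0,0,0.06],"turn": 0}
    - {"delta_pos": [0,0,0.04],"turn": 0}
  grip: 0.8

```text
time_s: 13.58
tcp_pos: [0.5012, 0.2751, 0.1388]
tool_rot: [0.001, 0.992, -0.129, -0.001]
contact_force: [0.1, 0.5, -0.4]
gripper_width: 0.0751
finger_force: 0.0
```

```bash
python3 -c "
from h import *
rel((.499,.2787))"
```

```text
rel tool xy mm [3.  2.9]
13.58 [0.5012 0.2751 0.1388] yaw -0.2585 F [ 0.1  0.5 -0.4] w 0.0751 ff 0.0
```

Call:
play_rows:
  plan:
    - {"delta_pos": [-0.004,-0.004,0.025],"turn": 0}
    - {"delta_pos": [0,0,0.012],"turn": 0}
    - {"delta_pos": [0,0,0],"turn": 0}
    - {"delta_pos": [0,0,0],"turn": 0}
    - {"delta_pos": [0,0,0],"turn": 0}
    - {"delta_pos": [0,0,0],"turn": 0}
    - {"delta_pos": [0,0,0],"turn": 0}
    - {"delta_pos": [0,0,0],"turn": 0}
    - {"delta_pos": [0,0,0],"turn": 0}
    - {"delta_pos": [0,0,0],"turn": 0}
  grip: 0.238

```text
time_s: 14.42
tcp_pos: [0.4997, 0.2801, 0.1206]
tool_rot: [-0.001, 0.992, -0.128, 0.001]
contact_force: [0.6, 5.4, 1.6]
gripper_width: 0.0229
finger_force: 10.4
```

Call:
play_rows:
  plan:
    - {"delta_pos": [0,0,0],"turn": 0}
    - {"delta_pos": [0,0,0],"turn": 0}
    - {"delta_pos": [0,0,0],"turn": 0}

```text
time_s: 14.67
tcp_pos: [0.4997, 0.2801, 0.1207]
tool_rot: [-0.001, 0.992, -0.128, 0.001]
contact_force: [-0.2, 5.7, 1.6]
gripper_width: 0.0227
finger_force: 10.9
```

Call:
play_rows:
  plan:
    - {"delta_pos": [0,0,0],"turn": 0}
    - {"delta_pos": [0,0,0.005],"turn": 0}
    - {"delta_pos": [0,0,0.008],"turn": 0}
    - {"delta_pos": [0,0,0.002],"turn": 0}
  grip: 0.35

```text
time_s: 15.0
tcp_pos: [0.4992, 0.2786, 0.11]
tool_rot: [0.0, 0.992, -0.129, -0.0]
contact_force: [-0.2, -0.3, -0.5]
gripper_width: 0.033
finger_force: 0.0
```

Call:
play_rows:
  plan:
    - {"delta_pos": [0,0,0],"turn": 0}
    - {"delta_pos": [0,0,0],"turn": 0}
    - {"delta_pos": [0,0,0],"turn": 0}
    - {"delta_pos": [0,0,0],"turn": 0}
    - {"delta_pos": [0,0,0],"turn": 0}
  grip: 0.238

```text
time_s: 15.42
tcp_pos: [0.4993, 0.2796, 0.1111]
tool_rot: [-0.0, 0.992, -0.128, -0.0]
contact_force: [-1.8, 5.0, -1.4]
gripper_width: 0.0225
finger_force: 11.1
```

Call:
play_rows:
  plan:
    - {"delta_pos": [0,0.002,-0.014],"turn": 0}
    - {"delta_pos": [0,0.003,-0.016],"turn": 0}
    - {"delta_pos": [0,0.004,-0.017],"turn": 0}
    - {"delta_pos": [0,0.006,-0.018],"turn": 0}
    - {"delta_pos": [0,0.007,-0.017],"turn": 0}
    - {"delta_pos": [0,0.0075,-0.017],"turn": 0}
    - {"delta_pos": [0,0.0085,-0.0165],"turn": 0}
    - {"delta_pos": [0,0.0095,-0.0165],"turn": 0}
    - {"delta_pos": [0,0.0105,-0.0155],"turn": 0}
    - {"delta_pos": [0,0.011,-0.0155],"turn": 0}

```text
time_s: 16.25
tcp_pos: [0.4885, 0.239, 0.2099]
tool_rot: [-0.001, 0.992, -0.128, -0.0]
contact_force: [-1.4, 3.5, -3.2]
gripper_width: 0.0227
finger_force: 11.7
```

```bash
cat >> h.py <<'E'
def look():
    t=ctrl.read_camera('top').astype(int); s=ctrl.read_camera('side').astype(int); st()
    for n,im,(u0,u1,v0,v1) in (('top',t,(215,400,140,265)),('side',s,(285,400,130,250))):
        r=im[v0:v1,u0:u1]; m=((r.min(2)>205)&(r.max(2)-r.min(2)<40)).astype(np.uint8)
        k,_,q,c=cv2.connectedComponentsWithStats(m)
        print(n,[(tuple(np.round(c[i]+[u0,v0],1)),tuple(q[i,2:].tolist())) for i in range(1,k) if q[i,4]>=12])
    return t,s
E
python3 -c "
from h import *
look()"
```

```text
16.35 [0.489  0.2388 0.2105] yaw -0.2582 F [-2.3  6.1 -2.7] w 0.0222 ff 11.5
top [((np.float64(294.0), np.float64(152.0)), (37, 24, 63)), ((np.float64(306.9), np.float64(158.6)), (13, 12, 62)), ((np.float64(293.1), np.float64(159.8)), (10, 12, 50)), ((np.float64(304.1), np.float64(164.9)), (5, 4, 16)), ((np.float64(283.4), np.float64(175.0)), (28, 13, 34)), ((np.float64(314.4), np.float64(176.7)), (22, 16, 108)), ((np.float64(271.8), np.float64(221.2)), (45, 26, 234)), ((np.float64(322.0), np.float64(263.6)), (19, 2, 32))]
side [((np.float64(378.6), np.float64(135.9)), (8, 3, 16)), ((np.float64(330.7), np.float64(143.8)), (22, 5, 36)), ((np.float64(374.5), np.float64(151.8)), (49, 4, 94)), ((np.float64(332.8), np.float64(162.1)), (23, 18, 245)), ((np.float64(376.9), np.float64(156.5)), (48, 7, 105)), ((np.float64(394.2), np.float64(169.7)), (5, 12, 26)), ((np.float64(329.9), np.float64(190.6)), (33, 35, 366)), ((np.float64(310.0), np.float64(190.2)), (9, 5, 23)), ((np.float64(296.3), np.float64(198.9)), (6, 4, 15)), ((np.float64(286.8), np.float64(207.4)), (6, 10, 32)), ((np.float64(355.7), np.float64(209.9)), (12, 11, 98)), ((np.float64(307.4), np.float64(217.3)), (29, 23, 467)), ((np.float64(365.7), np.float64(215.9)), (8, 5, 32))]
```

Call:
play_rows:
  plan:
    - {"delta_pos": [0,0.012,-0.015],"turn": 0}
    - {"delta_pos": [0,0.012,-0.014],"turn": 0}
    - {"delta_pos": [0,0.013,-0.014],"turn": 0}
    - {"delta_pos": [0,0.014,-0.013],"turn": 0}
    - {"delta_pos": [0,0.015,-0.012],"turn": 0}
    - {"delta_pos": [0,0.015,-0.012],"turn": 0}
    - {"delta_pos": [0,0.016,-0.011],"turn": 0}
    - {"delta_pos": [0,0.016,-0.01],"turn": 0}

```text
time_s: 17.02
tcp_pos: [0.4712, 0.1751, 0.2703]
tool_rot: [-0.001, 0.992, -0.127, 0.0]
contact_force: [-5.1, 10.6, 8.1]
gripper_width: 0.0224
finger_force: 16.5
```

```bash
python3 - <<'E'
from h import *
t,s=look()
a=t[120:270,220:400].astype(np.uint8)[:,:,::-1]; b=s[120:245,270:400].astype(np.uint8)[:,:,::-1]
cv2.imwrite('pics/c9.png',np.hstack([cv2.resize(a,(480,400),interpolation=2),cv2.resize(b,(320,400),interpolation=2)]))
E
```

```text
17.12 [0.4714 0.1741 0.2706] yaw -0.2573 F [-6.1  9.7  7.5] w 0.023 ff 16.4
top [((np.float64(308.9), np.float64(165.8)), (5, 7, 25)), ((np.float64(316.9), np.float64(167.4)), (5, 4, 17)), ((np.float64(329.8), np.float64(180.5)), (19, 17, 84)), ((np.float64(299.7), np.float64(250.1)), (50, 23, 318))]
side [((np.float64(338.8), np.float64(136.2)), (22, 15, 194)), ((np.float64(378.6), np.float64(135.9)), (8, 3, 16)), ((np.float64(376.8), np.float64(151.8)), (46, 3, 85)), ((np.float64(337.2), np.float64(164.5)), (24, 34, 330)), ((np.float64(377.1), np.float64(156.5)), (48, 7, 106)), ((np.float64(394.2), np.float64(169.7)), (5, 12, 26)), ((np.float64(312.6), np.float64(179.6)), (8, 4, 26)), ((np.float64(361.1), np.float64(184.4)), (11, 12, 95)), ((np.float64(286.9), np.float64(207.4)), (6, 10, 33)), ((np.float64(307.4), np.float64(217.3)), (29, 23, 469)), ((np.float64(365.4), np.float64(214.4)), (9, 6, 42))]
```

```bash
python3 - <<'E'
from h import *
o,d=ray('side',(361.1,184.4)); print(o+d*(.1915-o[1])/d[1])
for z in(.02,.03,.04): print(onz('side',(365.4,214.4),z))
E
```

```text
[0.41033071 0.1915     0.18472119]
[0.37747436 0.03398881 0.02      ]
[0.3800242  0.05761864 0.03      ]
[0.38257403 0.08124847 0.04      ]
```

Call:
play_rows:
  plan:
    - {"delta_pos": [0,-0.004,-0.014],"turn": 0}
    - {"delta_pos": [0,0.014,-0.016],"turn": 0}
    - {"delta_pos": [0,0.018,-0.0145],"turn": 0}
    - {"delta_pos": [0,0.0195,-0.013],"turn": 0}
    - {"delta_pos": [0,0.0205,-0.0115],"turn": 0}

```text
time_s: 17.53
tcp_pos: [0.461, 0.1335, 0.3109]
tool_rot: [0.0, 0.992, -0.128, -0.0]
contact_force: [1.2, -1.9, -8.4]
gripper_width: 0.0225
finger_force: 11.0
```

```bash
python3 - <<'E'
from h import *
look()
E
```

```text
17.63 [0.4612 0.1326 0.3115] yaw -0.2597 F [-1.6  1.8 -2.9] w 0.0229 ff 10.8
top [((np.float64(314.9), np.float64(169.8)), (7, 7, 36)), ((np.float64(323.0), np.float64(172.0)), (5, 5, 17)), ((np.float64(335.3), np.float64(187.7)), (14, 17, 57))]
side [((np.float64(340.2), np.float64(146.9)), (23, 35, 321)), ((np.float64(378.6), np.float64(135.8)), (8, 3, 15)), ((np.float64(374.2), np.float64(151.7)), (50, 4, 95)), ((np.float64(377.1), np.float64(156.5)), (48, 7, 106)), ((np.float64(363.5), np.float64(168.0)), (11, 13, 100)), ((np.float64(394.2), np.float64(169.5)), (5, 11, 25)), ((np.float64(297.6), np.float64(203.2)), (4, 4, 12)), ((np.float64(286.8), np.float64(207.4)), (6, 10, 32)), ((np.float64(307.4), np.float64(217.3)), (29, 23, 467)), ((np.float64(367.9), np.float64(214.6)), (11, 6, 56))]
```

```bash
cat >> h.py <<'E'
def lean(us,ls,L=.067):
    o=ctrl.observe(); y=2*np.arctan2(o['tool_rot'][2],o['tool_rot'][1]); x=np.array([np.cos(y),np.sin(y)]); U=o['tcp_pos'][:2]-L*x
    c,d=ray('side',us); u=c+d*(U[1]-c[1])/d[1]; c,d=ray('side',ls)
    b=min((c+d*s for s in np.linspace(1.0,2.2,2400)),key=lambda p:abs(np.linalg.norm(p-u)-.205)+(10 if p[2]>u[2]-.05 else 0))
    v=u-b; f=np.array([x[0],x[1],0]); n=np.array([x[1],-x[0],0])  # n = tool y
    print('upper',u.round(3),'lower',b.round(3),'len',np.linalg.norm(v).round(3),'lean toward tool +y deg',np.degrees(np.arctan2(v@n,v[2])).round(1),'toward tool +x',np.degrees(np.arctan2(v@f,v[2])).round(1))
    for z in (.012,.02,.03): p=onz('side',ls,z); print(p.round(3),np.linalg.norm(u-p).round(3))
E
python3 -c "
from h import *
lean((363.5,168),(367.9,214.6))"
```

```text
upper [0.4   0.15  0.223] lower [0.404 0.341 0.149] len 0.205 lean toward tool +y deg 68.2 toward tool +x 31.7
[0.367 0.017 0.012] 0.252
[0.369 0.036 0.02 ] 0.235
[0.372 0.06  0.03 ] 0.215
```

Call:
play_rows:
  plan:
    - {"delta_pos": [0,0.02,0],"turn": 0}
    - {"delta_pos": [0,0.02,0],"turn": 0}
    - {"delta_pos": [0,0.02,0],"turn": 0}
    - {"delta_pos": [0,0.02,0],"turn": 0}

```text
time_s: 17.97
tcp_pos: [0.4484, 0.0886, 0.311]
tool_rot: [-0.0, 0.992, -0.128, -0.001]
contact_force: [-9.3, 3.8, 9.6]
gripper_width: 0.0225
finger_force: 11.2
```

```bash
python3 - <<'E'
from h import *
look()
E
```

```text
18.07 [0.4484 0.0872 0.311 ] yaw -0.2584 F [-6.8  3.   5.7] w 0.0229 ff 10.8
top [((np.float64(322.6), np.float64(172.9)), (6, 7, 35)), ((np.float64(329.9), np.float64(175.8)), (5, 5, 14)), ((np.float64(340.9), np.float64(192.2)), (9, 13, 40))]
side [((np.float64(343.5), np.float64(143.4)), (22, 34, 289)), ((np.float64(378.6), np.float64(135.9)), (8, 3, 16)), ((np.float64(374.7), np.float64(151.8)), (48, 3, 93)), ((np.float64(373.5), np.float64(159.9)), (48, 15, 197)), ((np.float64(394.2), np.float64(169.5)), (5, 11, 25)), ((np.float64(286.8), np.float64(207.4)), (6, 10, 32)), ((np.float64(307.4), np.float64(217.3)), (29, 23, 468)), ((np.float64(369.1), np.float64(216.0)), (10, 5, 41))]
```

Call:
play_rows:
  plan:
    - {"delta_pos": [-0.008,0,-0.006],"turn": 0}
    - {"delta_pos": [-0.006,0.01,-0.002],"turn": 0}
    - {"delta_pos": [-0.004,0.013,0],"turn": 0}
    - {"delta_pos": [-0.003,0.013,0],"turn": 0}
    - {"delta_pos": [0,0,0],"turn": 0}

```text
time_s: 18.48
tcp_pos: [0.4305, 0.0684, 0.3154]
tool_rot: [0.0, 0.992, -0.129, -0.0]
contact_force: [-0.8, 0.1, -3.6]
gripper_width: 0.0226
finger_force: 11.0
```

```bash
python3 - <<'E'
from h import *
t,s=look()
a=t[130:270,240:400].astype(np.uint8)[:,:,::-1]; b=s[120:245,270:400].astype(np.uint8)[:,:,::-1]
cv2.imwrite('pics/c10.png',np.hstack([cv2.resize(a,(380,332),interpolation=2),cv2.resize(b,(416,400),interpolation=2)[:332]]))
E
```

```text
18.58 [0.4312 0.0696 0.3156] yaw -0.2586 F [-1.6 -0.6 -4.9] w 0.0227 ff 10.9
top [((np.float64(332.2), np.float64(181.2)), (4, 5, 12)), ((np.float64(341.4), np.float64(197.9)), (6, 11, 25))]
side [((np.float64(348.8), np.float64(140.9)), (22, 32, 308)), ((np.float64(378.5), np.float64(135.9)), (8, 3, 14)), ((np.float64(378.7), np.float64(151.7)), (43, 3, 78)), ((np.float64(379.6), np.float64(159.4)), (31, 12, 140)), ((np.float64(394.2), np.float64(169.5)), (5, 11, 25)), ((np.float64(304.6), np.float64(197.0)), (4, 6, 20)), ((np.float64(286.8), np.float64(207.4)), (6, 10, 32)), ((np.float64(307.4), np.float64(217.3)), (29, 23, 467)), ((np.float64(372.8), np.float64(216.2)), (10, 6, 43))]
```

Call:
play_rows:
  plan:
    - {"delta_pos": [0,0.008,0.004],"turn": 0}
    - {"delta_pos": [0,0.008,0.004],"turn": 0}
    - {"delta_pos": [0,0,0.003],"turn": 0}
    - {"delta_pos": [0,0,0],"turn": 0}

```text
time_s: 18.92
tcp_pos: [0.4298, 0.0607, 0.31]
tool_rot: [-0.0, 0.992, -0.129, 0.001]
contact_force: [-2.0, -0.8, 9.8]
gripper_width: 0.0226
finger_force: 11.0
```

```bash
python3 - <<'E'
from h import *
t,s=look()
a=t[130:270,240:400].astype(np.uint8)[:,:,::-1]; b=s[130:230,280:400].astype(np.uint8)[:,:,::-1]
cv2.imwrite('pics/c10.png',np.hstack([cv2.resize(a,(320,400),interpolation=2),cv2.resize(b,(480,400),interpolation=2)]))
E
```

```text
19.02 [0.4298 0.0608 0.31  ] yaw -0.2575 F [-0.4 -0.7  9.3] w 0.0226 ff 11.0
top [((np.float64(342.3), np.float64(199.0)), (6, 10, 25))]
side [((np.float64(348.9), np.float64(141.4)), (22, 33, 306)), ((np.float64(378.6), np.float64(135.8)), (8, 3, 15)), ((np.float64(378.7), np.float64(151.7)), (43, 3, 78)), ((np.float64(365.3), np.float64(155.9)), (11, 2, 12)), ((np.float64(375.4), np.float64(160.9)), (11, 12, 93)), ((np.float64(390.6), np.float64(156.6)), (18, 7, 44)), ((np.float64(394.2), np.float64(169.5)), (5, 11, 25)), ((np.float64(305.4), np.float64(196.4)), (4, 6, 19)), ((np.float64(286.8), np.float64(207.4)), (6, 10, 32)), ((np.float64(307.4), np.float64(217.3)), (29, 23, 467)), ((np.float64(372.9), np.float64(216.5)), (10, 5, 37))]
```

View pics/c10.png

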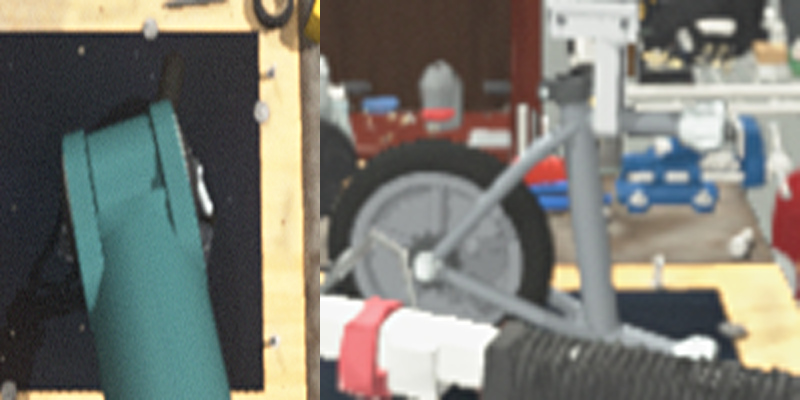

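```bash
cat > fit.py <<'E'
from h import *
from scipy.optimize import least_squares
def fit(nut,up,clamp,tyre,off=.158):
    o=ctrl.observe(); T=o['tcp_pos']; y0=2*np.arctan2(o['tool_rot'][2],o['tool_rot'][1])
    def pose(p):
        yaw,lean,s,pit=p; x=np.array([-np.cos(y0+yaw),-np.sin(y0+yaw),0]); n=np.cross([0,0,1],x) # n = frame y (kickstand side)
        z=np.array([0,0,1])*np.cos(lean)+n*np.sin(lean); yf=np.cross(z,x)
        c,sn=np.cos(pit),np.sin(pit); x,z=c*x+sn*z,c*z-sn*x
        G=np.array([T[0],T[1],0]); R=np.c_[x,yf,z]; hub=G-R@np.array([off+s,0,.125]); hub[2]=0.1*np.cos(lean)
        return hub,R
    def res(p):
        h,R=pose(p); P=lambda *a:h+R@np.array(a)
        sd=pix('side',[P(0,-.054,0),P(.225,-.012,.125),P(.111,0,.16)])
        ang=np.radians(np.linspace(90,180,91)); tp=pix('top',[P(.1*np.cos(a),0,.1*np.sin(a)) for a in ang])
        i=np.argmin(abs(tp[:,1]-tyre[1])); r=(sd-np.array([nut,up,clamp])).ravel()
        return np.r_[r,tp[i,0]-tyre[0],p[0]/.03,p[2]/.01,p[3]/.03]
    q=least_squares(res,[0,0,0,0]); h,R=pose(q.x)
    print('yaw,lean(to kickstand side +),pitch deg',np.degrees(q.x[[0,1,3]]).round(1),'s',q.x[2].round(4),'res',q.fun.round(1),'hub',h.round(3),'cov deg',np.degrees(np.sqrt(np.diag(np.linalg.inv(q.jac.T@q.jac)))).round(1))
E
python3 - <<'E'
from fit import *
fit((307,196.25),(375.6,161.4),(342.7,148.7),(326.2,156.2))
E
```

```text
yaw,lean(to kickstand side +),pitch deg [ 0.4 -1.3  0.6] s -0.0149 res [-0.9  1.5  1.   0.1 -0.6 -0.6  0.5  0.2 -1.5  0.3] hub [0.567 0.023 0.1  ] cov deg [1.  3.9 0.1 0.6]
```

```bash
python3 - <<'E'
from h import *
from scipy.spatial.transform import Rotation as Ro
a=np.array([.244,-.962,-.119]);a/=np.linalg.norm(a)
for dy in (.05,.13,.2):
    d0=np.array([-1,dy,0]);d0/=np.linalg.norm(d0);print(dy,Ro.from_rotvec(a*1.73).apply(d0).round(3))
im=ctrl.read_camera('top').astype(int); g=im.sum(2)//3
print(g[184:212,332:352])
st()
print('tyre rows'); print(g[143:168:2,312:342])
E
```

```text
0.05 [ 0.082  0.435 -0.897]
0.13 [ 0.069  0.504 -0.861]
0.2 [ 0.057  0.562 -0.825]
[[130  79  64  64  53  48  44  45  41  46  52  49  49  46  47  52  53  51
   56  49]
 [138  92  65  69  64  72  70  58  45  45  50  49  50  45  51  52  50  49
   52  54]
 [143 103  71  66  77  89  89  73  50  41  44  44  49  47  44  45  46  51
   49  54]
 [153 127  80  73  78  88  92 104  88  58  44  49  50  52  53  49  56  48
   50  53]
 [146 129  83  64  72  83 123 178 171  87  44  44  51  51  52  56  55  51
   50  53]
 [157 140  88  70  69  86 138 212 207 111  46  37  50  51  56  53  45  53
   51  52]
 [148 136  97  70  73  76 129 198 197 104  46  41  49  43  55  47  53  45
   46  57]
 [130 114  89  70  63  66 106 165 158  85  41  41  45  51  46  52  52  48
   52  50]
 [123 115  95  70  61  64 104 163 163  88  42  45  45  47  53  49  51  45
   48  55]
 [127 122 106  76  67  63 101 172 191 128  52  39  41  48  49  53  54  50
   54  52]
 [128 129 107  75  68  62 105 199 240 190  99  38  43  42  51  47  50  54
   45  56]
 [122 124 112  90  68  62 112 201 249 230 141  57  37  46  46  47  50  52
   52  5
[... 2376 characters left out ...]
 61  57  60  57  55  54
   49  41  48  45  51  50  45  55  44  48  44  49]
 [ 50  49  48  42  49  48  54  42  40  44  51  55  52  56  57  62  52  50
   51  52  46  50  54  47  49  47  47  53  42  49]
 [ 49  45  45  47  54  47  43  40  43  49  57  56  55  60  61  51  54  51
   49  47  47  47  44  42  48  51  53  45  51  51]
 [ 45  46  47  51  50  45  42  36  46  46  51  59  59  56  56  51  50  45
   48  53  53  47  51  43  46  44  46  47  52  46]
 [ 37  39  43  43  48  46  53  65  67  75  77  85  84  70  51  50  43  48
   45  48  45  51  46  50  46  47  51  48  46  49]
 [ 39  37  55  77  88  93  96 101  96  97 107 101 103  92  71  45  48  41
   51  44  47  47  49  48  50  50  50  48  45  41]]
```

```bash
cat > fit2.py <<'E'
from h import *
from scipy.optimize import least_squares
def fit(nut,up,clamp,tyre,l1,l2,off=.158,zy=.48):
    o=ctrl.observe(); T=o['tcp_pos']; y0=2*np.arctan2(o['tool_rot'][2],o['tool_rot'][1])
    d=np.array([.07,zy,-np.sqrt(1-.07**2-zy**2)])
    def pose(p):
        yaw,lean,s,pit=p[:4]; x=np.array([-np.cos(y0+yaw),-np.sin(y0+yaw),0]); n=np.cross([0,0,1],x)
        z=np.array([0,0,1])*np.cos(lean)+n*np.sin(lean); yf=np.cross(z,x)
        c,sn=np.cos(pit),np.sin(pit); x,z=c*x+sn*z,c*z-sn*x
        R=np.c_[x,yf,z]; hub=np.array([T[0],T[1],0])-R@np.array([off+s,0,.125]); hub[2]=0.1*np.cos(lean); return hub,R
    def res(p):
        h,R=pose(p); P=lambda *a:h+R@np.array(a)
        sd=pix('side',[P(0,-.054,0),P(.225,-.012,.125),P(.111,0,.16)])
        ang=np.radians(np.linspace(90,180,91)); tp=pix('top',[P(.1*np.cos(a),0,.1*np.sin(a)) for a in ang])
        r=(sd-np.array([nut,up,clamp])).ravel(); t=np.interp(tyre[1],tp[::-1,1],tp[::-1,0]) if tp[0,1]>tp[-1,1] else np.interp(tyre[1],tp[:,1],tp[:,0])
        lg=pix('top',[P(*(np.array([.02,.054,.002])+s*d)) for s in p[4:6]])-np.array([l1,l2])
        return np.r_[r,(t-tyre[0])/1.5,lg.ravel(),p[0]/.025,p[2]/.01,p[3]/.03,(p[4]-.015)/.01,(p[5]-.072)/.007]
    q=least_squares(res,[0,0,0,0,.015,.072]); h,R=pose(q.x)
    print('yaw,lean(+ kickstand side),pitch deg',np.degrees(q.x[[0,1,3]]).round(1),'s',q.x[[2,4,5]].round(4),'res',q.fun.round(1),'hub',h.round(3),'sd deg',np.degrees(np.sqrt(np.diag(np.linalg.inv(q.jac.T@q.jac)))[:4]).round(1))
E
python3 - <<'E'
from fit2 import *
for zy in(.4,.5): fit((307,196.25),(375.6,161.4),(342.7,148.7),(325.5,157),(340.3,194.5),(343.8,203.3),zy=zy)
E
```

```text
yaw,lean(+ kickstand side),pitch deg [-1.   0.9  1.3] s [-0.0167  0.0211  0.0782] res [-0.4  1.1  1.4 -0.7 -0.  -1.2  1.4 -1.   0.3  1.  -2.  -0.7 -1.7  0.7
  0.6  0.9] hub [0.564 0.025 0.1  ] sd deg [0.8 1.  0.1 0.6]
yaw,lean(+ kickstand side),pitch deg [-1.1  2.7  1.3] s [-0.0167  0.0242  0.0761] res [-0.8  1.   1.4 -0.7  0.1 -1.2  1.2 -1.4  0.6  1.3 -2.  -0.8 -1.7  0.7
  0.9  0.6] hub [0.565 0.029 0.1  ] sd deg [0.8 1.1 0.1 0.6]
```

Call:
play_rows:
  plan:
    - {"delta_pos": [0,-0.005,0],"turn": 0}
    - {"delta_pos": [0,-0.005,0],"turn": 0}
    - {"delta_pos": [0,0,0],"turn": 0}
    - {"delta_pos": [0,0,0],"turn": 0}
    - {"delta_pos": [0,0,0],"turn": 0}
    - {"delta_pos": [0,0,0],"turn": 0}

```text
time_s: 19.57
tcp_pos: [0.4313, 0.0666, 0.3099]
tool_rot: [-0.0, 0.992, -0.128, 0.001]
contact_force: [-0.3, -0.6, 7.3]
gripper_width: 0.0227
finger_force: 11.0
```

```bash
python3 - <<'E'
from fit2 import *
t,s=look(); g=t.sum(2)//3
print(g[192:207:3,334:350]); print(g[153:166:3,316:334])
E
```

```text
19.67 [0.4313 0.0666 0.3099] yaw -0.2575 F [-0.3 -0.8  7.4] w 0.0227 ff 11.0
top [((np.float64(341.4), np.float64(198.2)), (6, 11, 26))]
side [((np.float64(348.7), np.float64(141.9)), (22, 34, 301)), ((np.float64(378.6), np.float64(135.9)), (8, 3, 16)), ((np.float64(378.7), np.float64(151.7)), (43, 3, 78)), ((np.float64(373.6), np.float64(160.3)), (24, 13, 113)), ((np.float64(390.7), np.float64(156.6)), (18, 7, 45)), ((np.float64(394.2), np.float64(169.5)), (5, 11, 25)), ((np.float64(305.1), np.float64(196.6)), (3, 6, 17)), ((np.float64(286.8), np.float64(207.4)), (6, 10, 32)), ((np.float64(307.4), np.float64(217.3)), (29, 23, 467)), ((np.float64(373.0), np.float64(216.7)), (10, 5, 38))]
[[ 68  67  76  95 146 160 120  54  35  44  49  49  47  49  49  48]
 [ 65  51  54 104 188 241 246 206 116  49  49  45  49  55  52  50]
 [ 69  64  49  52  83 146 213 246 247 199  92  44  42  51  44  56]
 [ 84  60  55  45  46  47  97 161 225 247 233 147  62  41  49  44]
 [108  81  50  43  41  45  45  54  95 145 159 124  62  44  40  48]]
[[54 52 52 46 45 45 50 54 57 53 63 62 48 50 41 51 46 48]
 [74 50 47 37 41 48 49 54 58 63 56 57 51 45 46 49 51 49]
 [50 45 40 43 48 47 55 54 61 56 51 50 48 44 50 48 50 46]
 [46 35 42 50 51 53 56 59 56 53 54 45 56 56 50 52 49 43]
 [85 89 92 96 95 91 69 59 50 50 51 65 61 42 46 47 50 44]]
```

```bash
python3 - <<'E'
from fit2 import *
for zy in(.4,.45,.5): fit((306.7,196.4),(375.3,161.3),(342.5,149),(324.7,157),(339.5,194.2),(343,203),zy=zy)
E
```

```text
yaw,lean(+ kickstand side),pitch deg [-1.4 -0.1  1.5] s [-0.0162  0.0206  0.0767] res [-0.4  1.5  1.3 -0.2 -0.4 -1.1  1.  -1.1  0.5  1.  -1.7 -1.  -1.6  0.9
  0.6  0.7] hub [0.564 0.028 0.1  ] sd deg [0.8 1.  0.1 0.6]
yaw,lean(+ kickstand side),pitch deg [-1.5  0.8  1.5] s [-0.0163  0.0221  0.0756] res [-0.6  1.5  1.3 -0.3 -0.3 -1.2  0.9 -1.3  0.7  1.2 -1.8 -1.  -1.6  0.9
  0.7  0.5] hub [0.565 0.03  0.1  ] sd deg [0.8 1.1 0.1 0.6]
yaw,lean(+ kickstand side),pitch deg [-1.5  1.6  1.5] s [-0.0164  0.0235  0.0744] res [-0.8  1.4  1.3 -0.3 -0.2 -1.2  0.8 -1.5  0.8  1.4 -1.8 -1.1 -1.6  0.9
  0.9  0.3] hub [0.565 0.031 0.1  ] sd deg [0.8 1.1 0.1 0.6]
```

```bash
python3 -c "
from rig import ctrl
print(ctrl.hand_in())"
```

```text
the job is handed in; nothing more can be done
None
```

I turned the frame over, opened the kickstand and handed the job in with the frame held on its tyre and lower coupler, at about 0–2° lean and 1.5° pitch by my camera fit; the hand-in gave no verdict.

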